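# Flip the board onto the soldering plate

## Robot

A 6-joint arm with a two-finger parallel gripper is mounted at the origin on the work surface. World frame = base frame: x ahead of the robot, y to its left, z up, the work surface at z = 0. Lengths are in m, angles in rad, forces in N, time in s.
With the tool pointing down it reaches from about 0.375 to 0.9 m from the base axis. Payload 3.1 kg.
Tool frame: the origin (TCP) lies between the finger pads; the fingertips stand 22 mm ahead of it and the grasp point (between the pads) lies 3 mm ahead of it; z points along the fingers, y is the line along which they close (so a half turn about z gives the same grasp; the last joint's range is limited). The gripper opens to 87 mm and grips with 3 to 60 N. Pads are 19 mm wide; open, the fingers measure 117 mm over their backs; the gripper's body (75 mm by 190 mm) begins 51 mm behind the grasp point.
Start: joints at [-1.419, 0.527, 1.433, -0, 1.181, -0.178], TCP at [0.202, -0.591, 0.245] pointing down, gripper open.
Joint ranges: [-3.08, 3.08], [-0.75, 2.2], [0.22, 2.44], [-1.43, 4.57], [0, 2.65], [-2.85, 2.85]. Speed limits (rad/s): [2.79, 2.79, 3.14, 3.14, 3.14, 3.14].

## Interface

Orientations are given as a unit quaternion [x, y, z, w].
In Python, from rig import get_obs, camera, get_calibration, hand_in, cut_out gives the robot as it stands.
- The arm moves only by the shell command python3 -m inch 'ROWS' [OPENING] [FORCE]. ROWS is JSON, one flat list of numbers, 6 for each row, row after row: the shift along the tool's x, y, z scaled (see below), then the turn, a rotation vector about the tool's x, y, z scaled (see below). A call has 1 to 20 rows; each row is the pose to reach, as a shift and turn from the pose commanded when the call began, along the tool's axes at that moment; what a row does not reach only later rows make up. The controller multiplies each number of a shift by 0.08 m and each number of a turn by 90 degrees. A row lasts 1/12 s, in which the tool goes at most 41.7 mm and 7.16 degrees, less where a joint would pass 70% of its speed; a pose out of reach is approached as far as the arm can. A call with a number of a shift or a turn outside -1 to 1 is refused whole. A call with a gripper value outside its range is refused whole. OPENING is the finger opening in mm, from 0 to 87, set as the call begins (- or left out, the last holds). The fingers move at their own pace and stop on an object; FORCE is the grip in N (left out, the last holds). Time passes only in rows, so rows that repeat a pose let the fingers close. It gives the time, the measured TCP pose, the force, the opening and the grip force at its end, in the units of the state.
- get_obs(): the state, without advancing time (a new reading comes with each control period).
- camera(name): name is "side" or "top"; returns the picture (384x512x3 uint8, red, green, blue); there is no depth.
- get_calibration(name): a dict with "vertical_fov" (degrees; the focal length in pixels is half the picture's height over the tangent of half this angle, whatever the lens; pixels are square), "cx", "cy" (the principal point, pixels), "D" ([k1, k2, p1, p2, k3] as OpenCV has them; the pictures are not rectified), "T" (4x4, takes a point from camera to world coordinates). Camera axes: x right, y down, z forward; pixel columns grow to the right and rows downward; lengths in m; the calibration is good to about 2 mm. A picture is of the moment at which its call begins. get_calibration takes no time and is no camera call.
- hand_in(): hands the job in; it is judged then, once.
Trained networks look in the newest picture that a camera, given by its name, has taken for a name from the list of things; names that differ only in an ending like _2 or _b are one class to them, and where a whole thing is asked for, a point or a joint stands for the part that bears it (a point fixed in the world has none). Each returns a list of dicts, best first, with "conf" (0 to 1); they miss things now and then, are a little off and sometimes report something else, mostly with a low value. They report only what shows in the picture. A call takes as long as a camera call. They do not tell look-alikes from the thing itself.
- cut_out(camera, thing): "region" (384x512 bool, what is visible of it) and "bbox" ([left, top, right, bottom] in pixels, round what is visible of it).
The state is a dict: "time": time; "q": joint angles; "joint_velocities": joint speeds; "joint_torque": joint torques, N m; "position": TCP position; "tool_rot": TCP orientation; "ft_force": force on the tool from outside, world axes, zero at the start; "moment": the same for the moment, N m; "grip_width": finger opening in m; "grip_force": force on a finger pad.
Only numpy, scipy, OpenCV 4.12 (cv2) and the standard library are available. Lean on these libraries where they do the work, as an engineer would, in place of code of your own. Each camera call takes 0.05 s, during which the arm holds its last target. There are 200 camera calls.

## Task

Turn the circuit board with the two long rows of pin sockets over onto the soldering plate without picking it up: with the fingertips, push it across the bench against the plate's front edge until it tips up on edge and goes over onto the plate, solder side up. Then push it back over the plate until it lies flat, with its edge squarely against the stop bar. Leave the relay board and the other things alone.

Things in the scene. Friction and masses are not known exactly. Their poses are not given: they have to be found in the camera images.
- board: THE BOARD TO FLIP: green microcontroller board, 84 mm long (x) by 64 mm wide (y), 50 g, lying component side up on the bench before the soldering plate, a short side (+x) turned to the plate within 0.3 rad. Two long black pin sockets on top. Origin: centre of its underside, at the feet of its standoffs (z 0 on the bench); its z points out of the component side (up now, down once flipped).
- board_edge (a point): Middle of the board's other short edge (-x side, the one nearer the robot at the start), half-way through the 2.2 mm thick circuit board. Four white standoffs 6 mm tall and across, 4.2 mm in from the edges at the corners, carry it, so this edge lies 6 to 8.2 mm above the bench; between the standoffs the middle 49 mm of it is free below.
- board_sockets (a point): Middle between the tops of the two black pin sockets (each 62 mm long along board x, 5 mm wide, 8.5 mm tall, at board y = +-26.5 mm), 16.7 mm above the board's origin. Nothing on that side is taller: upside down the board rests level on them, its edges 8.5 to 10.7 mm above what it lies on.
- relays: Bystander, leave alone: a second green board of the same 84 x 64 mm outline on the same standoffs, beside the first at the plate's front (either may be left or right), with three blue relays and three green terminal blocks (up to 24 mm tall), no pin sockets. Origin: centre of its underside.
- plate: The soldering plate, fixed to the bench: bare aluminium slab 175 mm deep (its x, away from the robot, turned up to 0.2 rad), 320 mm wide (y), 12 mm thick, square edges. Its front face (plate x -87.5 mm) is the edge to push against. At both rear corners (y +-135 mm and further out, behind the stop bar) blue flexible arms stand up to 180 mm high. Origin: centre of the underside, on the bench.
- front_edge (a point): Middle of the upper front edge of the plate, 12 mm above the bench; axes as the plate's: x away from the robot along the plate's surface, y along the edge.
- stop (a point): Middle of the foot of the dark stop bar's front face, on the plate's upper surface, 120 mm behind front_edge; axes as the plate's. The bar is 280 mm wide, 15 mm deep and stands 16 mm above the plate's surface. A board lying against it has its centre 42 mm before this face (x = -42 mm).
- flux: Bystander: small flux jar with black lid, 29 mm across, 30 mm tall, standing upright on the plate near the middle of its width. Origin: centre of its underside.
- tweezers: Bystander: steel tweezers, 122 mm long (its x), about 14 mm wide, 9 mm tall, lying on the bench between the two boards, roughly at right angles to the plate's front. Origin: on the bench under their middle.
- solder_reel: Bystander: solder reel lying flat on the bench left of the plate, 62 mm across, 45 mm tall. Origin: centre of its underside.
- screwdriver: Bystander: black screwdriver, 160 mm long, lying on the bench to the right.
- alcohol: Bystander: clear bottle, 54 mm across, 120 mm tall, standing to the right of the plate. Origin: centre of its underside.
- tip_cleaner: Bystander: dark pot with brass wool, 64 mm across, 40 mm tall, standing left of the plate. Origin: centre of its underside.
Mind the look-alikes: they are no part of the job. Leave any pink look-alike of the board alone.

How it is judged:
By the outcome, as a careful person would: the job done as asked, in the order asked, and still so for the second after the job is handed in, with the robot touching nothing.
It also fails if it takes over 58 s, if anything falls off the work surface, if the arm or the gripper's body presses on something with over 40 N, if the wrist force passes 120 N, or if a joint passes its speed limit or range.

## Working session

There is one attempt and no reset: what is moved stays moved. The work goes in short steps, Python scripts to look and compute and a shell command to move; the robot and the scene stay as the last step left them, time stands still between calls to the robot, and variables do not carry over. Pictures are saved under pics/ and viewed, at most 10 in all, crops included, and the job is handed in when it is done.

```bash
ls; mkdir -p pics; cat > h.py <<'E'
import numpy as np,cv2
from rig import *
from scipy.spatial.transform import Rotation as R
def cal(n):
    c=get_calibration(n);f=192/np.tan(np.radians(c["vertical_fov"])/2)
    return np.array([[f,0,c["cx"]],[0,f,c["cy"]],[0,0,1]]),np.array(c["D"],float),np.array(c["T"])
def ray(n,uv,z):
    K,D,T=cal(n);p=cv2.undistortPoints(np.array(uv,float).reshape(-1,1,2),K,D).reshape(-1,2)
    d=np.c_[p,np.ones(len(p))]@T[:3,:3].T;o=T[:3,3]
    return o+d*((z-o[2])/d[:,2])[:,None]
def proj(n,P):
    K,D,T=cal(n);Ti=np.linalg.inv(T)
    return cv2.projectPoints(np.array(P,float).reshape(-1,1,3),cv2.Rodrigues(Ti[:3,:3])[0],Ti[:3,3],K,D)[0].reshape(-1,2)
def snap(n,f=None,box=None,s=1):
    im=camera(n)[...,::-1]
    if f:
        o=im if box is None else im[box[1]:box[3],box[0]:box[2]]
        cv2.imwrite("pics/"+f,cv2.resize(o,None,fx=s,fy=s,interpolation=cv2.INTER_CUBIC))
    return im
E
python3 - <<'E'
from h import *
a=snap("top");b=snap("side")
cv2.imwrite("pics/a.png",cv2.resize(a,None,fx=1.5,fy=1.5));cv2.imwrite("pics/b.png",cv2.resize(b,None,fx=1.5,fy=1.5))
for n in("top","side"):
  print(n,cal(n)[2].round(3).tolist())
  for t in("board","relays","plate","flux","tweezers"):
    for r in cut_out(n,t)[:3]:
      c=cv2.findContours(r["region"].astype(np.uint8),0,2)[0]; c=max(c,key=cv2.contourArea)
      print(t,round(r["conf"],2),np.round(r["bbox"]),cv2.boxPoints(cv2.minAreaRect(c)).round(1).tolist())
E
```

```text
pics
top [[0.007, -0.986, 0.169, 0.347], [-1.0, -0.011, -0.02, 0.026], [0.022, -0.169, -0.985, 1.12], [0.0, 0.0, 0.0, 1.0]]
board 0.98 [198. 243. 221. 280.] [[195.0, 243.0], [220.0, 243.0], [220.0, 277.0], [195.0, 277.0]]
board 0.66 [137. 153. 172. 180.] [[137.0, 156.1999969482422], [170.60000610351562, 153.3000030517578], [172.8000030517578, 178.3000030517578], [139.1999969482422, 181.1999969482422]]
board 0.63 [149. 217. 185. 245.] [[146.5, 220.6999969482422], [179.1999969482422, 214.1999969482422], [184.1999969482422, 239.1999969482422], [151.5, 245.6999969482422]]
relays 0.73 [164.  79. 340. 181.] [[159.6999969482422, 175.0], [163.10000610351562, 80.80000305175781], [339.1000061035156, 87.0999984741211], [335.79998779296875, 181.3000030517578]]
relays 0.64 [268. 185. 296. 218.] [[265.6000061035156, 215.89999389648438], [268.79998779296875, 183.8000030517578], [293.3999938964844, 186.1999969482422], [290.20001220703125, 218.3000030517578]]
plate 0.66 [166.  82. 340. 180.] [[159.6999969482422, 175.0], [163.10000610351562, 80.80000305175781], [339.20001220703125, 87.0999984741211], 
[... 694 characters left out ...]
], [273.0, 225.0], [257.5, 240.5]]
relays 0.57 [274. 174. 312. 199.] [[273.8999938964844, 184.6999969482422], [284.6000061035156, 167.8000030517578], [310.70001220703125, 184.3000030517578], [300.0, 201.1999969482422]]
plate 0.84 [152.  84. 288. 227.] [[148.89999389648438, 160.60000610351562], [249.8000030517578, 86.69999694824219], [307.20001220703125, 165.10000610351562], [206.3000030517578, 239.0]]
flux 0.43 [233. 174. 250. 188.] [[236.0, 172.0], [246.0, 172.0], [246.0, 185.0], [236.0, 185.0]]
tweezers 0.57 [275. 200. 309. 221.] [[272.6000061035156, 202.39999389648438], [275.29998779296875, 197.8000030517578], [310.1000061035156, 218.1999969482422], [307.3999938964844, 222.8000030517578]]
```

View pics/a.png

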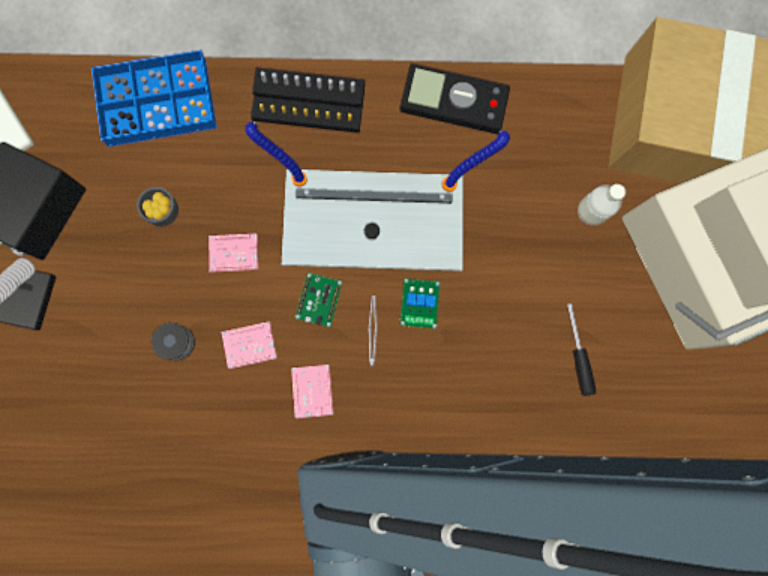

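View pics/b.png

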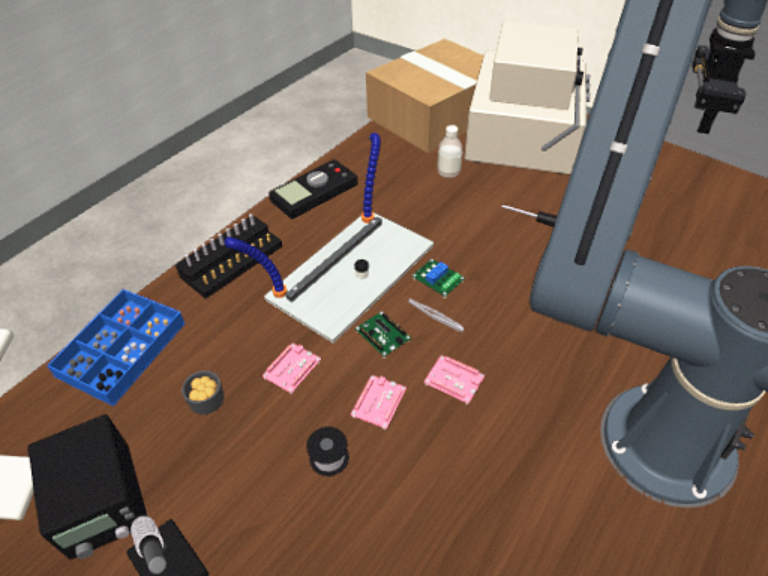

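```bash
cat > m.py <<'E'
from h import *
def rect(n,mask,z):
    c=max(cv2.findContours(mask.astype(np.uint8),0,cv2.CHAIN_APPROX_NONE)[0],key=cv2.contourArea)
    P=ray(n,c.reshape(-1,2),z)[:,:2]
    return c,P,cv2.minAreaRect((P*1000).astype(np.float32))
def green(n,box,im):
    m=np.zeros(im.shape[:2],bool);l,t,r,b=box
    hsv=cv2.cvtColor(im,cv2.COLOR_BGR2HSV);h,s,v=cv2.split(hsv)
    m[t:b,l:r]=((h>40)&(h<95)&(s>60))[t:b,l:r]
    return cv2.morphologyEx(m.astype(np.uint8),cv2.MORPH_CLOSE,np.ones((5,5)))
E
python3 - <<'E'
from m import *
B={"top":((190,175,235,225),(260,178,300,225)),"side":((232,200,280,242),(270,168,315,200))}
for n in("top","side"):
  im=snap(n)
  for i in(0,1):
    c,P,r=rect(n,green(n,B[n][i],im),.008);print(n,i,np.round(r[0],1),np.round(r[1],1),round(r[2],1))
  b=max(cut_out(n,"plate"),key=lambda r:r["conf"])
  hsv=cv2.cvtColor(im,cv2.COLOR_BGR2HSV);l,t,rr,bb=map(int,b["bbox"])
  m=np.zeros((384,512),bool);m[t-5:bb+5,l-5:rr+5]=((hsv[...,1]<50)&(hsv[...,2]>140))[t-5:bb+5,l-5:rr+5]
  c,P,r=rect(n,m,.012);print("plate",np.round(r[0],1),np.round(r[1],1),round(r[2],1),cv2.boxPoints(r).round(1).tolist())
  for t in("board","relays","flux"):
    for q in cut_out(n,t): print(t,round(q["conf"],2),np.round(q["bbox"]))
s=np.hstack([cv2.resize(snap("top")[165:235,185:305],None,fx=4.5,fy=4.5,interpolation=2)])
cv2.imwrite("pics/c.png",s)
print(ray("top",[[247.5,153.5]],.03),ray("top",[[248,197],[250,242]],.004))
print(get_obs()["time"])
E
```

```text
top 0 [504.2  94.5] [64.2 83.5] 76.5
top 1 [499.6 -83.3] [63.9 84.1] 85.1
plate [ 6.493e+02 -5.000e-01] [320.7 177.1] 88.8 [[557.4000244140625, -159.0], [734.5, -162.60000610351562], [741.0999755859375, 158.0], [564.0, 161.60000610351562]]
board 0.95 [138. 152. 170. 179.]
board 0.88 [149. 213. 183. 244.]
board 0.68 [197. 181. 226. 215.]
relays 0.71 [269. 184. 295. 220.]
relays 0.56 [162.  83. 338. 182.]
flux 0.65 [241. 149. 253. 160.]
flux 0.15 [104. 214. 132. 237.]
side 0 [499.8  95.4] [64.6 84.2] 75.6
side 1 [495.6 -81.2] [65.2 83.6] 85.6
plate [ 986.3 -143.1] [382.3 417.6] 34.7 [[710.2999877929688, -80.4000015258789], [948.2000122070312, -423.6000061035156], [1262.4000244140625, -205.6999969482422], [1024.4000244140625, 137.39999389648438]]
board 0.96 [234. 250. 269. 286.]
board 0.83 [237. 208. 272. 236.]
board 0.64 [283. 234. 322. 270.]
board 0.21 [294.  84. 305. 117.]
relays 0.58 [278. 176. 311. 198.]
flux 0.28 [240. 208. 274. 240.]
[[0.62335556 0.00253955 0.03      ]] [[ 5.11519625e-01 -1.75384801e-04  4.00000000e-03]
 [ 3.93308737e-01 -6.18350958e-03  4.00000000e-03]]
1.15
```

View pics/c.png

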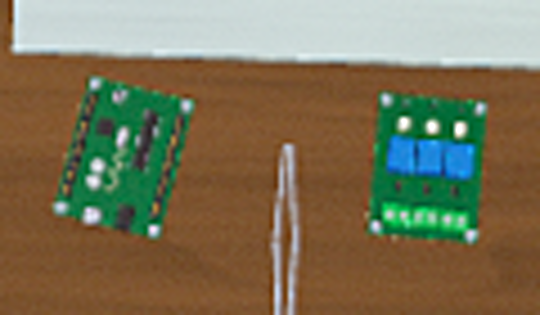

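The top crop shows the socket board on the left, centre crop pixel (123,157), with the front edge of the plate above it. The relay board is on the right, with the tweezers between them. The measured outlines come out at 64x84 mm and the plate at 320x177 mm, which matches the sizes given.

```bash
cat > g.py <<'E'
from h import *
YAW=-0.0206
def pose(tip,tilt,yaw=YAW,flip=0):
    # tip: world position of the front fingertip corner-line middle -> returns TCP pos; tilt: degrees, body leaning back to robot
    b=R.from_euler('z',yaw)*R.from_euler('y',-tilt,degrees=True)  # maps plate frame; tool z=-z tilted forward
    M=np.c_[[1,0,0],[0,-1,0],[0,0,-1]] if not flip else np.c_[[-1,0,0],[0,1,0],[0,0,-1]]
    Rt=b*R.from_matrix(M)
    fwd=(9.5 if not flip else -9.5)
    off=Rt.apply([fwd/1000,0,.022])
    return np.array(tip)-off,Rt
def rows(targets,flip=0,start=None):
    o=get_obs();p0=np.array(o["position"]);R0=R.from_quat(o["tool_rot"])
    if start: p0,R0=pose(*start,flip=flip)
    for t in targets:
        p,Rt=pose(*t,flip=flip)
        s=R0.inv().apply(p-p0)/.08;r=(R0.inv()*Rt).as_rotvec()/(np.pi/2)
        print(t,"|",",".join(f"{v:.3f}" for v in np.r_[s,r]))
def tipnow(flip=0):
    o=get_obs();Rt=R.from_quat(o["tool_rot"]);return (np.array(o["position"])+Rt.apply([(9.5 if not flip else -9.5)/1000,0,.022])).round(4),o["time"],np.round(o["ft_force"],1),round(o["grip_width"],4)
E
python3 - <<'E'
from g import *
o=get_obs();Rt=R.from_quat(o["tool_rot"]);print(Rt.as_matrix().round(3),o["ft_force"],o["grip_width"])
for f in (0,1): print(f,tipnow(f)); rows([((.43,.097,.2),0),((.43,.097,.05),15)],f)
E
```

```text
[[ 0.946  0.324  0.   ]
 [ 0.324 -0.946 -0.   ]
 [ 0.     0.    -1.   ]] [-0.30459814  0.61096989  0.25480815] 0.08681149656033157
0 (array([ 0.2114, -0.5882,  0.2226]), 1.15, array([-0.3,  0.6,  0.3]), 0.0868)
((0.43, 0.097, 0.2), 0) | 5.366,-7.259,0.282,0.000,-0.000,0.223
((0.43, 0.097, 0.05), 15) | 5.303,-7.283,2.197,-0.029,0.165,0.222
1 (array([ 0.1934, -0.5944,  0.2226]), 1.15, array([-0.3,  0.6,  0.3]), 0.0868)
((0.43, 0.097, 0.2), 0) | 5.366,-7.259,0.282,0.000,0.000,-1.777
((0.43, 0.097, 0.05), 15) | 5.303,-7.283,2.197,-0.232,-0.041,-1.763
```

```bash

python3 -m inch '[1,-0.9,0,0,0,0.223, 1,-0.9,0,0,0,0.223, 1,-0.9,0,0,0,0.223]' 8 20 | tail -1
python3 -m inch '[0.8,-0.933,0,0,0,0, 0.8,-0.933,0,0,0,0, 0.8,-0.933,0,0,0,0]' | tail -1
python3 -m inch '[0.8,-0.933,0,0,0,0, 0.8,-0.933,0,0,0,0, 0.8,-0.933,0,0,0,0]' | tail -1
python3 -m inch '[0.05,-0.933,0,0,0,0, 0.05,-0.933,0,0,0,0, 0.05,-0.933,0,0,0,0]' | tail -1
python3 -m inch '[0.05,-0.933,0,0,0,0, 0.05,-0.933,0,0,0,0, 0.05,-0.933,0,0,0,0]' | tail -1
python3 -m inch '[0.05,-0.933,0,0,0,0, 0.05,-0.933,0,0,0,0, 0.05,-0.933,0,0,0,0]' | tail -1
python3 -m inch '[0.05,-0.933,0,0,0,0, 0.05,-0.933,0,0,0,0, 0.05,-0.933,0,0,0,0]' | tail -1
python3 -m inch '[0.05,-0.933,0,0,0,0, 0.05,-0.933,0,0,0,0, 0.05,-0.933,0,0,0,0]' | tail -1
python3 - <<'E'
from g import *
print(tipnow())
rows([((.43,.097,.125),7),((.43,.097,.05),14)])
print("then");rows([((.43,.097,.006),14)],start=((.43,.097,.05),14))
E
```

```text
grip_force: 0.0
grip_force: 0.0
grip_force: 0.0
grip_force: 0.0
grip_force: 0.0
grip_force: 0.0
grip_force: 0.0
grip_force: 0.0
(array([0.423 , 0.0249, 0.2227]), 3.15, array([-0.3, -0.4, -0.5]), 0.0078)
((0.43, 0.097, 0.125), 7) | 0.040,-0.902,1.239,-0.001,0.078,0.003
((0.43, 0.097, 0.05), 14) | 0.009,-0.900,2.197,-0.001,0.155,0.003
then
((0.43, 0.097, 0.006), 14) | -0.133,0.000,0.534,0.000,0.000,0.000
```

```bash

python3 -m inch '[0.05,-0.9,0.5,0,0.078,0.003, 0.03,-0.9,1,0,0.155,0.003, 0.03,-0.9,1,0,0.155,0.003,0.03,-0.9,1,0,0.155,0.003]' | tail -1
python3 - <<'E'
from g import *
print(tipnow())
rows([((.43,.097,.065),14),((.43,.097,.007),14)])
E
```

```text
grip_force: 0.0
(array([0.4278, 0.0943, 0.1424]), 3.4833, array([-1. , -0.3, -0.4]), 0.0078)
((0.43, 0.097, 0.065), 14) | -0.204,-0.033,0.947,0.000,0.005,-0.002
((0.43, 0.097, 0.007), 14) | -0.374,-0.033,1.652,0.000,0.005,-0.002
```

```bash

python3 -m inch '[-0.2,-0.033,0.95,0,0.003,0, -0.2,-0.033,0.95,0,0.003,0, -0.2,-0.033,0.95,0,0.003,0]' | tail -1
python3 - <<'E'
from g import *
print(tipnow())
rows([((.43,.097,.006),14)])
snap("side","d.png",(190,140,350,260),5)
E
```

```text
grip_force: 0.0
(array([0.4316, 0.0953, 0.0596]), 3.7333, array([-1.4,  0.2, -0.3]), 0.008)
((0.43, 0.097, 0.006), 14) | -0.176,-0.020,0.650,0.001,0.009,-0.003
```

View pics/d.png

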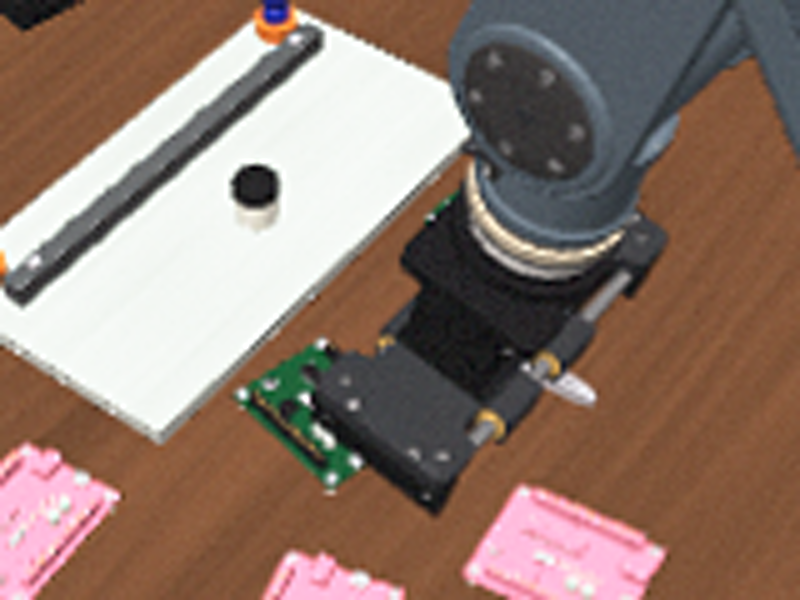

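```bash

python3 -m inch '[-0.09,-0.02,0.325,0,0.009,-0.003, -0.15,-0.02,0.56,0,0.009,-0.003, -0.176,-0.02,0.65,0,0.009,-0.003,-0.176,-0.02,0.65,0,0.009,-0.003]' | tail -1
python3 - <<'E'
from g import *
print(tipnow())
rows([((.43,.097,.006),14),((.472,.096,.006),14)])
E
```

```text
grip_force: 0.0
(array([0.4469, 0.0996, 0.0276]), 4.1167, array([ 1.2, -0.4, -0.3]), 0.0078)
((0.43, 0.097, 0.006), 14) | -0.269,0.037,0.209,0.001,-0.003,-0.000
((0.472, 0.096, 0.006), 14) | 0.240,0.038,0.338,0.001,-0.003,-0.000
```

```bash

python3 - <<'E'
from g import *
print(np.round(get_obs()["q"],3))
rows([((.44,.097,.006),3),((.44,.097,.006),6),((.47,.096,.006),14)])
E
```

```text
[-2.600e-02  6.860e-01  2.204e+00  4.600e-02  2.000e-03  1.520e+00]
((0.44, 0.097, 0.006), 3) | -0.093,0.034,0.222,0.001,-0.125,-0.000
((0.44, 0.097, 0.006), 6) | -0.108,0.034,0.226,0.001,-0.092,-0.000
((0.47, 0.096, 0.006), 14) | 0.216,0.039,0.332,0.001,-0.003,-0.000
```

```bash

python3 -m inch '[-0.05,0.034,0.1,0,-0.06,0, -0.093,0.034,0.15,0.001,-0.125,0, -0.093,0.034,0.222,0.001,-0.125,0, -0.093,0.034,0.222,0.001,-0.125,0, -0.093,0.034,0.222,0.001,-0.125,0]' | tail -1
python3 - <<'E'
from g import *
print(tipnow(),np.round(get_obs()["q"],3))
rows([((.455,.097,.006),4),((.463,.097,.006),6),((.470,.097,.006),8)])
E
```

```text
grip_force: 0.0
(array([0.4367, 0.0975, 0.0053]), 4.5333, array([-1. ,  0.8,  1.5]), 0.0082) [-0.032  0.717  2.087  0.004  0.288  1.555]
((0.455, 0.097, 0.006), 4) | 0.223,0.002,0.006,-0.000,0.013,0.000
((0.463, 0.097, 0.006), 6) | 0.314,-0.000,0.015,-0.000,0.035,0.000
((0.47, 0.097, 0.006), 8) | 0.392,-0.002,0.024,-0.000,0.057,-0.000
```

```bash

python3 -m inch '[0.12,0,0.003,0,0.006,0, 0.223,0.002,0.006,0,0.013,0, 0.27,0,0.01,0,0.024,0, 0.314,0,0.015,0,0.035,0, 0.35,-0.001,0.02,0,0.045,0, 0.392,-0.002,0.024,0,0.057,0,0.392,-0.002,0.024,0,0.057,0]' | tail -1
python3 - <<'E'
from m import *
from g import tipnow,rows
print(tipnow(),np.round(get_obs()["q"],3))
im=snap("top");snap("side","e.png",(200,170,310,250),7)
cv2.imwrite("pics/e2.png",cv2.resize(im[150:230,180:290],None,fx=5,fy=5,interpolation=2))
rows([((.473,.097,.006),10),((.476,.097,.006),13),((.478,.097,.006),15)])
E
```

```text
grip_force: 0.0
(array([0.4692, 0.0973, 0.0043]), 5.1167, array([-0.4, -0.4, -0.2]), 0.008) [-0.031  0.728  2.071  0.01   0.206  1.55 ]
((0.473, 0.097, 0.006), 10) | 0.038,0.002,-0.009,-0.000,0.025,0.000
((0.476, 0.097, 0.006), 13) | 0.061,0.001,0.003,-0.000,0.059,0.000
((0.478, 0.097, 0.006), 15) | 0.077,0.001,0.012,-0.000,0.081,0.000
```

View pics/e.png

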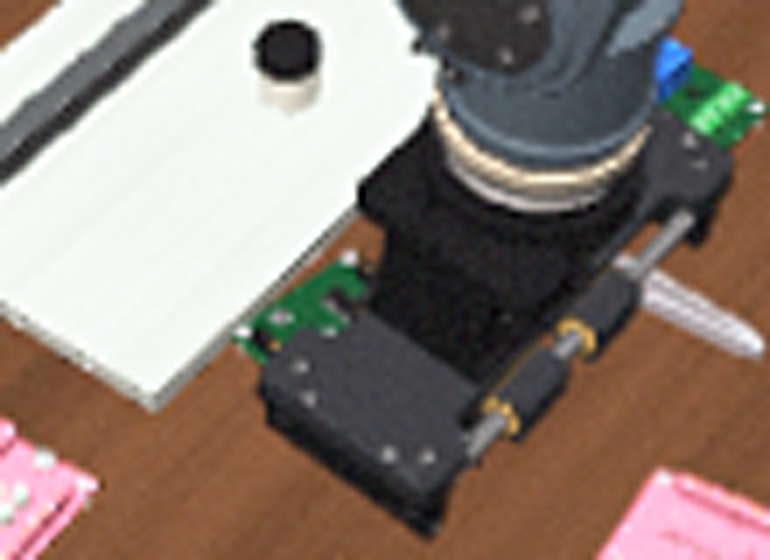

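Side view: the board is now square to the plate, with a gap of a few mm at crop (300,290). The relay board and tweezers haven't moved.

```bash

python3 -m inch '[0.038,0.002,-0.009,0,0.025,0, 0.061,0.001,0.003,0,0.059,0, 0.077,0.001,0.012,0,0.081,0, 0.077,0.001,0.012,0,0.081,0]' | tail -1
python3 - <<'E'
from g import tipnow,rows,get_obs
import numpy as np
print(tipnow(),np.round(get_obs()["q"],3))
rows([((.480,.097,.006),15),((.482,.097,.006),15),((.482,.097,.012),15),((.482,.097,.020),15)])
E
```

```text
grip_force: 2.9
(array([0.4727, 0.098 , 0.0057]), 5.55, array([-5.6, -1.7,  0.4]), 0.008) [-0.028  0.743  2.146  0.116  0.004  1.449]
((0.48, 0.097, 0.006), 15) | 0.086,0.011,0.020,0.001,0.008,-0.000
((0.482, 0.097, 0.006), 15) | 0.110,0.010,0.026,0.001,0.008,-0.000
((0.482, 0.097, 0.012), 15) | 0.129,0.010,-0.047,0.001,0.008,-0.000
((0.482, 0.097, 0.02), 15) | 0.153,0.011,-0.143,0.001,0.008,-0.000
```

```bash

python3 -m inch '[0.03,0,-0.01,0,0,0, 0.045,0,-0.04,0,0,0, 0.055,0,-0.07,0,0,0, 0.065,0,-0.1,0,0,0, 0.075,0,-0.14,0,0,0, 0.085,0,-0.18,0,0,0,0.085,0,-0.18,0,0,0]' | tail -1
python3 - <<'E'
from m import *
from g import tipnow,rows
print(tipnow(),np.round(get_obs()["q"],3))
snap("side","f.png",(200,170,310,250),7)
E
```

```text
grip_force: 3.6
(array([0.4749, 0.0977, 0.0215]), 6.1333, array([-7.7, -2.6,  0.5]), 0.008) [-2.800e-02  7.010e-01  2.135e+00  2.000e-03  5.900e-02  1.562e+00]
```

View pics/f.png

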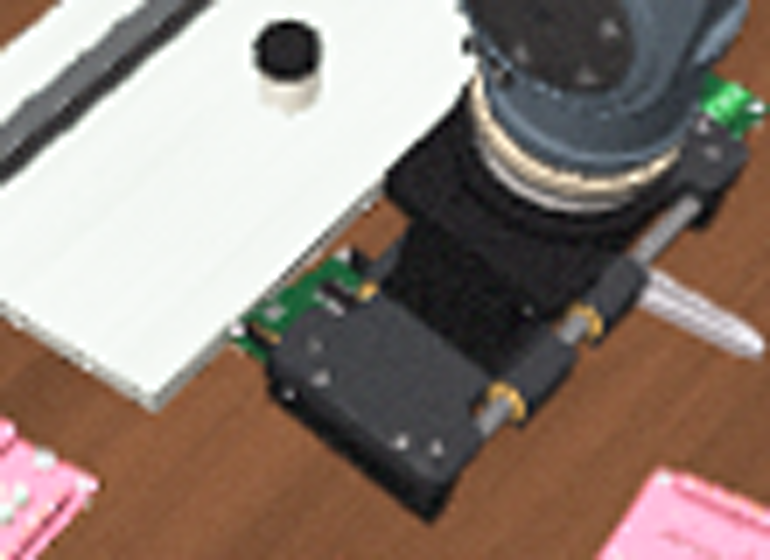

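```bash

python3 - <<'E'
from g import *
rows([((.4765,.0977,.028),16),((.4785,.0977,.0347),18),((.481,.0977,.0405),20),((.4847,.0977,.048),22),((.489,.0977,.054),24),((.494,.0977,.060),26)])
E
```

```text
((0.4765, 0.0977, 0.028), 16) | 0.032,-0.000,-0.071,0.001,0.021,-0.001
((0.4785, 0.0977, 0.0347), 18) | 0.067,-0.001,-0.141,0.001,0.044,-0.001
((0.481, 0.0977, 0.0405), 20) | 0.106,-0.001,-0.199,0.001,0.066,-0.001
((0.4847, 0.0977, 0.048), 22) | 0.164,-0.002,-0.274,0.001,0.088,-0.000
((0.489, 0.0977, 0.054), 24) | 0.226,-0.003,-0.328,0.001,0.110,-0.000
((0.494, 0.0977, 0.06), 26) | 0.296,-0.004,-0.379,0.001,0.132,-0.000
```

```bash

python3 -m inch '[0.016,0,-0.035,0,0.01,0, 0.032,0,-0.071,0,0.02,0, 0.05,0,-0.105,0,0.025,0, 0.07,0,-0.141,0,0.03,0, 0.09,0,-0.17,0,0.04,0, 0.112,0,-0.2,0,0.045,0, 0.14,0,-0.237,0,0.05,0, 0.172,0,-0.274,0,0.055,0, 0.172,0,-0.274,0,0.055,0]' | tail -1
python3 - <<'E'
from m import *
from g import tipnow,rows
print(tipnow(),np.round(get_obs()["q"],3))
snap("side","g.png",(200,170,310,250),7)
E
```

```text
grip_force: 0.1
(array([0.4944, 0.0979, 0.0524]), 6.9333, array([-1.3, -0.3, -0.5]), 0.0082) [-2.700e-02  6.460e-01  2.150e+00  1.060e-01  1.000e-03  1.458e+00]
```

View pics/g.png

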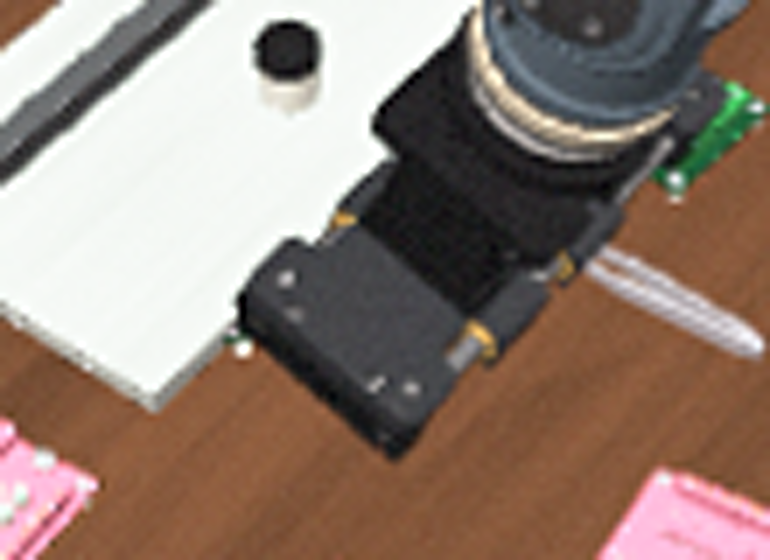

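```bash

python3 - <<'E'
from h import *
P=[(.475,.129,.008),(.5,.129,.008),(.558,.131,.008),(.554,.126,0),(.489,.129,.055),(.52,.13,.03)]
print(((proj("side",P)-[200,170])*7).round())
E
```

```text
[[384. 448.]
 [331. 417.]
 [210. 350.]
 [227. 360.]
 [351. 353.]
 [286. 358.]]
```

```bash

python3 - <<'E'
from g import *
rows([((.5055,.0977,.064),15),((.518,.0977,.072),13),((.532,.0977,.078),12),((.546,.0977,.081),12),((.56,.0977,.082),12)])
E
```

```text
((0.5055, 0.0977, 0.064), 15) | 0.208,0.000,-0.101,0.001,-0.052,0.000
((0.518, 0.0977, 0.072), 13) | 0.399,-0.003,-0.145,0.001,-0.075,0.000
((0.532, 0.0977, 0.078), 12) | 0.594,-0.007,-0.158,0.001,-0.086,0.000
((0.546, 0.0977, 0.081), 12) | 0.771,-0.010,-0.135,0.001,-0.086,0.000
((0.56, 0.0977, 0.082), 12) | 0.940,-0.014,-0.087,0.001,-0.086,0.000
```

```bash

python3 -m inch '[0.1,0,-0.055,0,-0.02,0, 0.208,0,-0.101,0,-0.045,0, 0.3,-0.001,-0.125,0,-0.06,0, 0.4,-0.003,-0.145,0,-0.07,0, 0.5,-0.005,-0.153,0,-0.08,0, 0.594,-0.007,-0.158,0,-0.086,0,0.594,-0.007,-0.158,0,-0.086,0]' | tail -1
python3 - <<'E'
from m import *
from g import tipnow,rows
print(tipnow(),np.round(get_obs()["q"],3))
snap("side","i.png",(180,150,310,245),6)
E
```

```text
grip_force: 0.0
(array([0.5346, 0.0975, 0.0784]), 7.5667, array([0.9, 0.7, 0.5]), 0.0079) [-0.025  0.593  1.942 -0.003  0.394  1.57 ]
```

View pics/i.png

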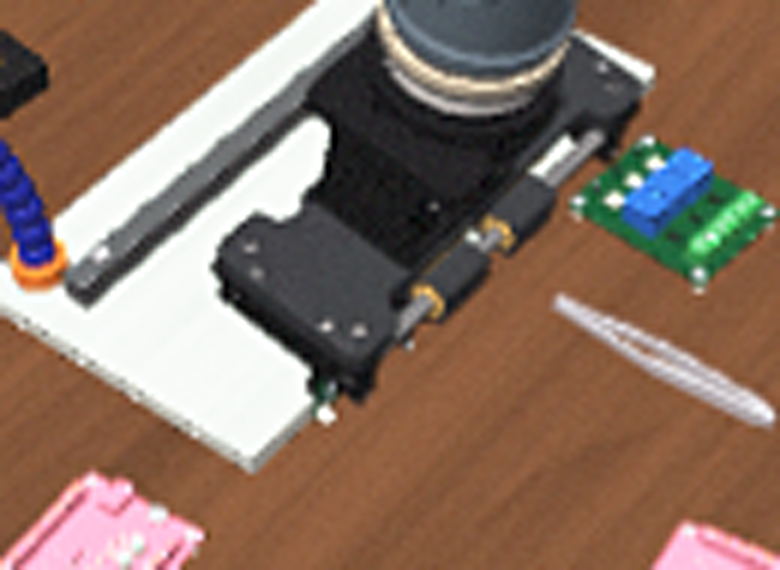

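Side view: the board stands steeply on its front edge at the plate. Its lower standoffs show at crop (325,412) and (405,345), and nothing is left lying on the bench. I'll keep pushing it over.

```bash

python3 -m inch '[0.09,0,0.0,0,0,0, 0.18,0,0.02,0,0,0, 0.26,0,0.05,0,0,0, 0.34,0,0.075,0,0,0, 0.42,0,0.1,0,0,0, 0.5,0,0.13,0,0,0, 0.58,0,0.16,0,0,0, 0.66,0,0.19,0,0,0, 0.74,0,0.23,0,0,0, 0.82,0,0.27,0,0,0, 0.82,0,0.27,0,0,0]' | tail -1
python3 - <<'E'
from m import *
from g import tipnow,rows
print(tipnow(),np.round(get_obs()["q"],3))
im=snap("side")
for q in cut_out("side","board"): print(round(q["conf"],2),np.round(q["bbox"]))
cv2.imwrite("pics/j.png",cv2.resize(im[150:245,180:310],None,fx=6,fy=6,interpolation=2))
E
```

```text
grip_force: 0.0
(array([0.6021, 0.096 , 0.0697]), 8.5333, array([ 0.6,  0.3, -0.8]), 0.0079) [-0.024  0.659  1.778 -0.003  0.494  1.57 ]
0.94 [282. 234. 324. 273.]
0.9 [217. 192. 247. 214.]
0.81 [236. 250. 272. 287.]
0.74 [177. 232. 213. 264.]
0.36 [146. 146. 288. 227.]
```

```bash

python3 -m inch '[0,0,-0.5,0,0,0, -0.3,0,-0.9,0,0,0, -0.8,0,-1,0,0,0,-1,0,-1,0,0,0,-1,0,-1,0,0,0]' | tail -1
python3 - <<'E'
from m import *
from g import tipnow,rows
print(tipnow(),np.round(get_obs()["q"],3))
im=snap("side","k.png",(165,110,325,230),5)
for n in("side","top"):
  im=snap(n)
  for q in cut_out(n,"board"): print(n,round(q["conf"],2),np.round(q["bbox"]))
E
```

```text
grip_force: 0.0
(array([0.4982, 0.0989, 0.1308]), 9.05, array([-0.7,  0. ,  0.3]), 0.0081) [-0.024  0.459  1.981 -0.002  0.502  1.569]
side 0.97 [209. 189. 244. 215.]
side 0.97 [178. 232. 212. 264.]
side 0.76 [280. 237. 322. 268.]
side 0.61 [235. 251. 269. 284.]
top 0.76 [201. 145. 228. 176.]
top 0.62 [136. 154. 172. 178.]
top 0.5 [170. 229. 183. 235.]
```

View pics/k.png

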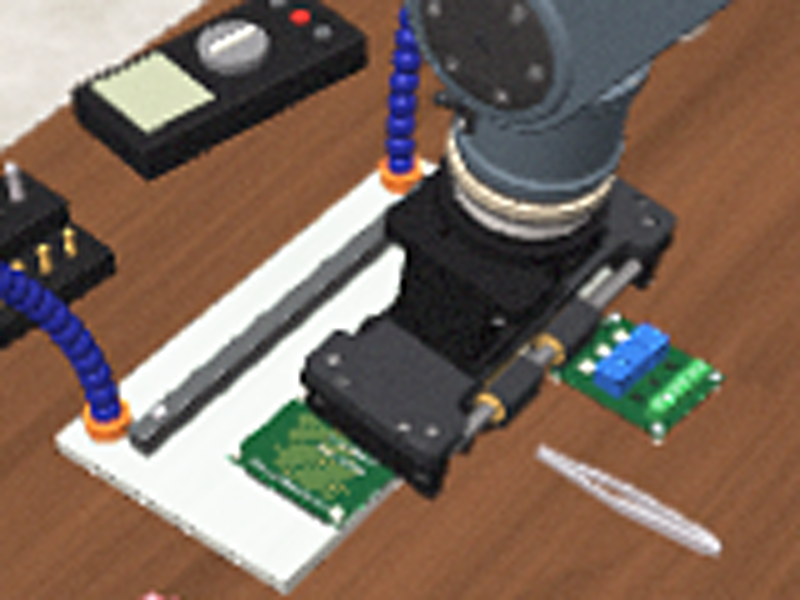

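The board now lies solder side up on the plate, at crop (320,470). The relay board and tweezers are undisturbed. Next I measure its pose for the push.

```bash

python3 - <<'E'
from m import *
from g import rows
n="top";im=snap(n)
hsv=cv2.cvtColor(im,cv2.COLOR_BGR2HSV)
m=np.zeros((384,512),np.uint8);m[135:185,190:240]=((hsv[...,1]>60)&(hsv[...,0]>22)&(hsv[...,0]<95))[135:185,190:240]
m=cv2.morphologyEx(m,cv2.MORPH_CLOSE,np.ones((5,5)))
c,P,r=rect(n,m,.0227);print(np.round(r[0],1),np.round(r[1],1),r[2],c.reshape(-1,2).min(0),c.reshape(-1,2).max(0))
print(cv2.boxPoints(r).round(1).tolist())
r=max(cut_out(n,"board"),key=lambda q:(q["bbox"][0]>190)*(q["bbox"][0]<240)*q["conf"])["region"]
c,P,r=rect(n,r,.0227);print(np.round(r[0],1),np.round(r[1],1),r[2])
E
```

```text
[599.5  87.4] [63.9 83.2] 87.42744445800781 [202 147] [228 178]
[[556.5, 57.29999923706055], [639.5999755859375, 53.599998474121094], [642.5, 117.4000015258789], [559.4000244140625, 121.0999984741211]]
[602.7  86.9] [83.7 60.9] 0.660254716873169
```

```bash

python3 - <<'E'
from g import *
rows([((.53,.089,.08),5),((.535,.089,.060),0)])
print("then");rows([((.54,.089,.017),0),((.585,.088,.017),0)],start=((.535,.089,.060),0))
E
```

```text
((0.53, 0.089, 0.08), 5) | 0.187,0.108,0.680,0.001,-0.077,-0.000
((0.535, 0.089, 0.06), 0) | 0.221,0.106,0.931,0.001,-0.133,-0.000
then
((0.54, 0.089, 0.017), 0) | 0.062,-0.001,0.537,0.000,0.000,0.000
((0.585, 0.088, 0.017), 0) | 0.625,-0.000,0.537,0.000,0.000,0.000
```

```bash

python3 -m inch '[0.1,0.05,0.34,0,-0.04,0, 0.187,0.108,0.68,0,-0.077,0, 0.22,0.106,0.93,0.001,-0.133,0,0.22,0.106,0.93,0.001,-0.133,0,0.22,0.106,0.93,0.001,-0.133,0]' 28 20 | tail -1
python3 -m inch '[0.03,0,0.27,0,0,0, 0.06,0,0.5,0,0,0, 0.06,0,0.537,0,0,0,0.06,0,0.537,0,0,0]' | tail -1
python3 - <<'E'
from g import *
print(tipnow());rows([((.56,.089,.017),0),((.588,.0885,.017),0)])
E
```

```text
grip_force: 0.0
grip_force: 0.0
(array([0.5363, 0.0893, 0.0172]), 10.15, array([1. , 0.3, 0.2]), 0.0281)
((0.56, 0.089, 0.017), 0) | 0.295,-0.002,0.001,0.000,0.002,-0.000
((0.588, 0.0885, 0.017), 0) | 0.645,-0.003,0.000,0.000,0.002,-0.000
```

```bash

python3 -m inch '[0.1,0,0,0,0,0, 0.18,0,0,0,0,0, 0.23,0,0,0,0,0, 0.27,0,0,0,0,0, 0.31,0,0,0,0,0, 0.35,0,0,0,0,0, 0.39,0,0,0,0,0, 0.43,0,0,0,0,0, 0.47,0,0,0,0,0, 0.51,0,0,0,0,0, 0.55,0,0,0,0,0, 0.59,0,0,0,0,0, 0.62,0,0,0,0,0, 0.645,0,0,0,0,0, 0.645,0,0,0,0,0]' | tail -1
python3 - <<'E'
from g import *
print(tipnow())
E
python3 -m inch '[0.02,0,0,0,0,0, 0.04,0,0,0,0,0, 0.06,0,0,0,0,0, 0.075,0,0,0,0,0, 0.075,0,0,0,0,0, 0.075,0,0,0,0,0]' | tail -1
python3 - <<'E'
from m import *
from g import tipnow
print(tipnow())
n="side";im=snap(n)
for q in cut_out(n,"board"): print(round(q["conf"],2),np.round(q["bbox"]))
E
```

```text
grip_force: 0.0
(array([0.5904, 0.0879, 0.0169]), 11.4, array([-0.8,  0.7, -0.1]), 0.0281)
grip_force: 0.0
(array([0.5958, 0.0878, 0.0169]), 11.9, array([-0.2,  0.1, -0.2]), 0.028)
0.84 [235. 250. 270. 286.]
0.75 [282. 235. 322. 268.]
0.56 [176. 232. 214. 263.]
```

```bash

for i in 1 2; do :; done
python3 -m inch '[0.01,0,0,0,0,0, 0.02,0,0,0,0,0, 0.025,0,0,0,0,0,0.025,0,0,0,0,0]' | grep -i -A0 -E 'force|position'
python3 -m inch '[0.01,0,0,0,0,0, 0.02,0,0,0,0,0, 0.025,0,0,0,0,0,0.025,0,0,0,0,0]' | grep -i -E 'force|position'
python3 -m inch '[0.01,0,0,0,0,0, 0.02,0,0,0,0,0, 0.025,0,0,0,0,0,0.025,0,0,0,0,0]' | grep -i -E 'force|position'
python3 - <<'E'
from g import *
print(tipnow())
E
```

```text
position: [0.5883, 0.088, 0.0389]
--
ft_force: [-0.3, 0.6, 0.7]
--
grip_force: 0.0
position: [0.5889, 0.088, 0.0388]
ft_force: [-3.1, -0.3, 2.6]
grip_force: 1.7
position: [0.5892, 0.088, 0.0386]
ft_force: [-6.6, -0.9, 4.4]
grip_force: 3.4
(array([0.5985, 0.0878, 0.0166]), 13.0, array([-6.6, -0.9,  4.4]), 0.0278)
```

Contact with the stop came at fingertip x = 0.5985, as predicted. I back off and check.

```bash

python3 -m inch '[-0.04,0,0,0,0,0, -0.1,0,0,0,0,0, -0.4,0,0,0,0,0, -0.8,0,0,0,0,0, -0.8,0,-0.4,0,0,0, -0.8,0,-0.9,0,0,0, -0.8,0,-1,0,0,0,-0.8,0,-1,0,0,0]' | tail -1
python3 -m inch '[-0.5,0.5,-0.5,0,0,0, -0.9,0.9,-1,0,0,0, -1,1,-1,0,0,0, -1,1,-1,0,0,0]' | tail -1
python3 - <<'E'
from m import *
from g import tipnow
print(tipnow())
n="top";im=snap(n)
hsv=cv2.cvtColor(im,cv2.COLOR_BGR2HSV)
m=np.zeros((384,512),np.uint8);m[125:185,190:240]=((hsv[...,1]>60)&(hsv[...,0]>22)&(hsv[...,0]<95))[125:185,190:240]
m=cv2.morphologyEx(m,cv2.MORPH_CLOSE,np.ones((5,5)))
c,P,r=rect(n,m,.0227);print(np.round(r[0],1),np.round(r[1],1),r[2])
a=cv2.resize(im[110:240,180:310],(390,390),interpolation=2);b=cv2.resize(snap("side")[140:240,195:295],(390,390),interpolation=2)
cv2.imwrite("pics/l.png",np.hstack([a,b]))
E
```

```text
grip_force: 0.0
grip_force: 0.0
(array([0.454 , 0.0092, 0.1779]), 14.0, array([0.3, 1. , 0.8]), 0.028)
[642.1  86.3] [82. 64.] 0.7981625199317932
```

View pics/l.png

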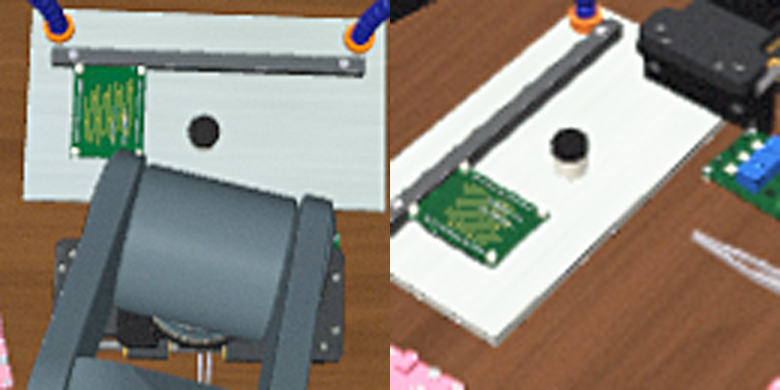

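```bash

python3 -m inch '[0,0.9,-0.6,0,0,0, 0,1,-0.6,0,0,0, 0,1,-0.6,0,0,0,0,1,-0.6,0,0,0]' | tail -1
python3 -m inch '[0,0.9,0,0,0,0, 0,1,0,0,0,0, 0,1,0,0,0,0,0,1,0,0,0,0]' | tail -1
python3 - <<'E'
from m import *
from g import tipnow
print(tipnow())
for n,(l,t,r_,b) in {"top":(190,125,240,185),"side":(195,175,245,215)}.items():
  for k in range(2):
    im=snap(n);hsv=cv2.cvtColor(im,cv2.COLOR_BGR2HSV)
    m=np.zeros((384,512),np.uint8);m[t:b,l:r_]=((hsv[...,1]>60)&(hsv[...,0]>22)&(hsv[...,0]<95))[t:b,l:r_]
    m=cv2.morphologyEx(m,cv2.MORPH_CLOSE,np.ones((5,5)))
    c,P,r=rect(n,m,.0227);print(n,np.round(r[0],1),np.round(r[1],1),round(r[2],1),cv2.boxPoints(r).round(1).tolist())
E
```

```text
grip_force: 0.0
grip_force: 0.0
(array([ 0.4532, -0.1491,  0.2233]), 14.7667, array([-0.2,  0.3,  0.1]), 0.0279)
top [642.1  86.3] [82.1 64. ] 0.8 [[600.5999755859375, 117.69999694824219], [601.5, 53.70000076293945], [683.5999755859375, 54.900001525878906], [682.7000122070312, 118.80000305175781]]
top [642.1  86.3] [82.1 64. ] 0.8 [[600.5999755859375, 117.69999694824219], [601.5, 53.70000076293945], [683.5999755859375, 54.900001525878906], [682.7000122070312, 118.80000305175781]]
side [637.8  89.4] [63.7 84.9] 89.3 [[594.9000244140625, 58.0], [679.7999877929688, 56.900001525878906], [680.5999755859375, 120.69999694824219], [595.7999877929688, 121.80000305175781]]
side [638.5  89.4] [63.7 84.2] 89.3 [[596.0, 58.0], [680.0999755859375, 56.900001525878906], [680.9000244140625, 120.69999694824219], [596.7999877929688, 121.80000305175781]]
```

```bash
python3 -c "
from rig import *
print(hand_in())"
```

```text
the job is handed in; nothing more can be done
None
```

I flipped the board solder side up onto the plate and pushed it square against the stop bar, to within about 2° by camera; I handed it in at about 15 s, with no sign of anything else having moved.

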